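# Hold the corner square in the mould frame

### The job

Pick up the corner square by its wooden handle, dip its whole lower end well below the rim of the wide open soap pot (not the mug), and lift it out again. Then, keeping it upright, press it into the inside corner of the mould frame until both of its outer steel faces lie flush and firmly against the two boards, with its foot a finger's width clear of the plaster bat, and finish while still gripping and pressing it there: do not let go. Leave the soap pot standing where it is and do not disturb the mug, the jar or the trimming tool.

Things in the scene. Friction and masses are not known exactly. Their poses are not given: they have to be found in the camera images.
- square_grip (a point): centre of the corner square's wooden handle where it is gripped, 147 mm above the foot. The handle, 26 x 26 mm, sides parallel to x and y, is all there is from 120 to 170 mm above the foot. Axes: z up, x and y along the two steel legs, away from the vertical outer edge (heel). The heel lies 18 mm from the handle's middle line in -x and 18 mm in -y
- square_foot (a point): point on the foot plane of the square (its lowest level), 20 mm in x and 20 mm in y inside the heel, about the middle of the L's footprint (no part of the foot is more than 37 mm from it); 147 mm below square_grip; same axes
- square_heel (a point): lowest point of the square's vertical outer edge (heel), where its two outer faces (its x = 0 and y = 0 planes) meet at foot level; same axes
- square: corner square: loose, standing upright on the table, 170 mm tall, about 0.3 kg: a steel angle (L seen from above) with a wooden handle on top. Its legs are each 50 mm long, 5 mm thick, 120 mm tall. Origin at the heel, at foot level; axes as for square_grip
- pot_rim (a point): soap pot: a white open round plastic pot standing loose on the table, 110 mm outer diameter, 70 mm tall, wall 4 mm, about 65 mm deep inside, 0.5 kg. This point is the centre of its mouth, at rim height. It has no handle and is wider than the mug
- pot: the soap pot; origin at the centre of its underside, on the table
- corner_in (a point): inside corner of the fixed mould frame, at the top of its plaster bat (15 mm above the table). Axes: z up, x and y along the inner faces of the two boards; the open inside is +x, +y, where the bat reaches 142 mm. The boards rise 100 mm above the bat. The square fits with its x and y parallel to these and its heel at x = 0, y = 0
- board_x: fixed, rigid upright plywood board 15 mm thick, 100 mm tall, from the corner 135 mm along the x of corner_in; its inner face is the plane y = 0 of corner_in. Its origin is the frame's corner at table level, 15 mm below corner_in
- board_y: fixed, rigid upright plywood board 15 mm thick, 100 mm tall, from the corner 135 mm along the y of corner_in; its inner face is the plane x = 0 of corner_in. Its origin is the frame's corner at table level, 15 mm below corner_in
- mug: bystander: white ceramic mug with a handle, 76 mm across, 85 mm tall, at the far side; origin under its centre
- jar: bystander: closed grey jar with a white cap, 64 mm across, 100 mm tall; origin under its centre
- trimmer: bystander: flat trimming tool with a dark wooden handle, 180 mm long, lying between the mould frame and the place of the pot and square
Things that resemble listed ones, but are neither listed nor needed, are in the scene too. What is shaped like the pot but blue or orange is not meant.

How it is judged (in metres and radians):
On the way, in this order (a step that is already met when the one before it is completed fails the run):
1. the gripped square's foot is at least 20 mm below the pot's rim, inside the pot (z of square_foot in the frame of pot_rim below -0.02 m and horizontal distance between square_foot and pot_rim below 0.03 m and contact force between the fingers and square above 2 N), for 0.2 s.
2. the gripped square is lifted out: its foot is at least 10 mm above the rim (z of square_foot in the frame of pot_rim above 0.01 m and contact force between the fingers and square above 2 N), for 0.05 s.
At the end, for the whole second after the job is handed in: The square is gripped by the fingers and pressed into the corner with more than 1 N on each board, its heel within 4 mm of the corner line, upright and square to the boards within 0.045 rad, its foot 4 to 40 mm above the bat, at rest; the pot stands upright within 30 mm of its start (contact force between square and board_x above 1 N and contact force between square and board_y above 1 N and contact force between the fingers and square above 2 N and x of square_heel in the frame of corner_in between -0.004 and 0.004 m and y of square_heel in the frame of corner_in between -0.004 and 0.004 m and z of square_heel in the frame of corner_in between 0.004 and 0.04 m and angle between the x axis of square and the x axis of corner_in, either way round below 0.045 rad and angle between square's own z axis and vertical below 0.045 rad and linear speed of square below 0.01 m/s and angle between pot's own z axis and vertical below 0.05 rad and distance of pot from where it was at the start of the episode below 0.03 m); the arm keeps its last pose, push and grip.
It fails at once if the soap pot is knocked over or pushed away (angle between pot's own z axis and vertical above 0.3 rad or distance of pot from where it was at the start of the episode above 0.05 m).
It fails at once if the mug, jar or trimming tool is disturbed (distance of any of mug, jar, trimmer from where it was at the start of the episode above 0.03 m).
It also fails if it takes over 54 s, if anything falls off the work surface, if the arm or the gripper's body presses on something with over 40 N, if the wrist force passes 120 N, or if a joint passes its speed limit or range.

### The arm

A 6-joint arm with a two-finger parallel gripper is mounted at the origin on the work surface. World frame = base frame: x ahead of the robot, y to its left, z up, the work surface at z = 0. Lengths are in mm, angles in degrees, forces in N, time in s.
With the tool pointing down it reaches from about 300 to 850 mm from the base axis. Payload 4.2 kg.
Tool frame: the origin (TCP) lies midway between the tips of the shut fingers; the grasp point (between the pads) lies 19 mm behind it (env.grip_depth is the distance from the TCP to the grasp point, in mm); z points along the fingers, y is the line along which they close (so a half turn about z gives the same grasp; the last joint's range is limited). The gripper opens to 91 mm and grips with 3 to 60 N. Pads are 32 mm wide; open, the fingers measure 118 mm over their backs; the gripper's body (76 mm by 178 mm) begins 60 mm behind the grasp point.
Start: joints at [-76.547, 18.312, 89.639, -0, 72.044, -1.146], TCP at [144.933, -556.454, 178.176] pointing down, gripper open.
Joint ranges: [-177.97, 177.97], [-48.28, 115.42], [12.27, 149.76], [-77.06, 257.06], [2.81, 150.46], [-146.56, 146.56]. Speed limits (degrees/s): [147.25, 147.25, 180, 180, 180, 180].

### API

Orientations are given as [roll, pitch, yaw] about the fixed x, y, z axes, in that order (R = Rz(yaw) Ry(pitch) Rx(roll)).
In Python, from workcell import env, eyes gives the robot as it stands.
- The arm moves only by the tool send_rows, never from a script. Its argument "motion" is a list of rows, each a list of 7 numbers: the shift along the world's x, y, z normalised to -1 to 1, where 1 is 0.5 m, then the turn, a rotation vector about the world's x, y, z normalised to -1 to 1, where 1 is 60 degrees, then the opening, from -1 (shut) to 1 (fully open). A call has 1 to 20 rows; each row is the pose to reach, as a shift and turn from the pose commanded when the call began; what a row does not reach only later rows make up. A row lasts 1/8 s, in which the tool goes at most 62.5 mm and 10.7 degrees, less where a joint would pass 70% of its speed; a pose out of reach is approached as far as the arm can. A call with a number of a shift or a turn outside -1 to 1 is refused whole. A call with a gripper value outside its range is refused whole. The fingers move at their own pace and stop on an object; "squeeze" is the grip in N (left out, the last holds). Time passes only in rows, so rows that repeat a pose let the fingers close. It gives the time, the measured TCP pose, the force, the opening and the grip force at its end, in the units of the state.
- env.state(): the state, without advancing time (a new reading comes with each control period).
- eyes.grab_frame(name): name is "scene" or "top" or "wrist"; returns a dict with "pixels" (384x512x3 uint8, red, green, blue), "depth" (384x512 float32, mm along the optical axis (not along the pixel's ray), 0 where there is no reading), "fx", "fy", "cx", "cy" (pixels), "distortion" ([k1, k2, p1, p2, k3] as OpenCV has them; the pictures are not rectified), "R" (3x3) and "t" (3): a world point X has camera coordinates R X + t; the wrist camera has in their place "T_tool_cam" (4x4, takes a point from camera to tool coordinates, whose origin is the TCP and whose axes are the flange's). Camera axes: x right, y down, z forward; pixel columns grow to the right and rows downward; lengths in mm; the calibration is good to about 2 mm. A picture is of the moment at which its call begins: read the wrist's pose just before it.
- env.job_done(): hands the job in; it is judged then, once.
The state is a dict: "time_s": time; "qpos": joint angles; "qvel": joint speeds; "effort": joint torques, N m; "ee_pos": TCP position; "ee_rot": TCP orientation; "force": force on the tool from outside, world axes, zero at the start; "torque": the same for the moment, N m; "gripper_width": finger opening in mm; "gripper_force": force on a finger pad.
Only numpy, scipy, OpenCV 4.12 (cv2) and the standard library are available. Lean on these libraries where they do the work, as an engineer would, in place of code of your own. Each camera call takes 0.05 s, during which the arm holds its last target. There are 200 camera calls.

## Working session

There is one attempt and no reset: what is moved stays moved. The work goes in short steps, Python scripts to look and compute and a tool call to move; the robot and the scene stay as the last step left them, time stands still between calls to the robot, and variables do not carry over. Pictures are saved under pics/ and viewed, at most 10 in all, crops included, and the job is handed in when it is done.

Besides the shell and the picture viewer there is one more tool, called after "Request:" as name(argument=value, ...), one argument or row to a line, values as JSON. send_rows: Moves the arm, as the interface text tells. Its arguments: {"type":"object","properties":{"motion":{"type":"array"},"squeeze":{"type":"number"}},"required":["motion"]}

```bash
mkdir -p pics
cat > h.py <<'E'
import numpy as np, cv2, pickle
from workcell import env, eyes
def grab(n):
    s=env.state(); f=eyes.grab_frame(n); f['s']=s; pickle.dump(f,open(f'{n}.pkl','wb')); return f
def load(n): return pickle.load(open(f'{n}.pkl','rb'))
def K(f): return np.array([[f['fx'],0,f['cx']],[0,f['fy'],f['cy']],[0,0,1.]])
def rays(f,px):
    u=cv2.undistortPoints(np.array(px,float).reshape(-1,1,2),K(f),np.array(f['distortion'],float)).reshape(-1,2)
    return np.c_[u,np.ones(len(u))]
def onplane(f,px,z):
    R=np.array(f['R']);t=np.array(f['t']); c=-R.T@t; d=rays(f,px)@R
    return c+d*((z-c[2])/d[:,2])[:,None]
def cloud(f):
    R=np.array(f['R']);t=np.array(f['t']); v,u=np.mgrid[:384,:512]
    P=rays(f,np.c_[u.ravel(),v.ravel()])*f['depth'].reshape(-1,1)
    W=(P-t)@R; W[f['depth'].ravel()==0]=np.nan
    return W.reshape(384,512,3)
E
python3 - <<'E'
from h import *
for n in('top','scene'):
    f=grab(n); R=np.array(f['R']); print(n,-R.T@np.array(f['t']))
    cv2.imwrite(f'pics/{n}0.png',cv2.resize(f['pixels'][:,:,::-1],(800,600)))
print(env.state())
E
```

```text
top [423.03926186  95.15752727 966.64777196]
scene [1372.01123872 -228.48895221  668.4095648 ]
{'time_s': 0.1, 'qpos': array([-7.65464385e+01,  1.83502374e+01,  8.97003848e+01,  6.94414902e-04,
        7.20417501e+01, -1.14590307e+00]), 'qvel': array([ 0.07984838, -0.01682988, -0.10348708, -0.025713  ,  0.01749271,
       -0.08039541]), 'effort': array([ 3.34189563e-04, -4.13333559e+01, -2.32509685e+01,  7.28947227e-02,
        4.21183091e-02, -4.22588641e-05]), 'ee_pos': array([ 144.82282698, -555.94430967,  177.37516666]), 'ee_rot': array([-1.79907659e+02, -2.50740931e-03,  1.45992479e+01]), 'force': array([ 0.30154661, -0.34292912, -0.03106647]), 'torque': array([-0.01370485, -0.06930351, -0.02737063]), 'gripper_force': 0.0, 'gripper_width': 91.25002132726917}
```

View pics/top0.png

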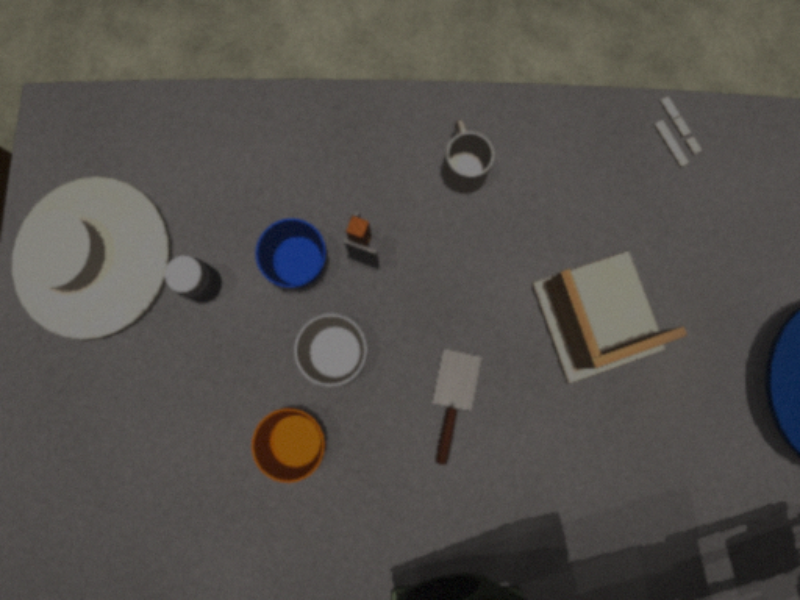

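View pics/scene0.png

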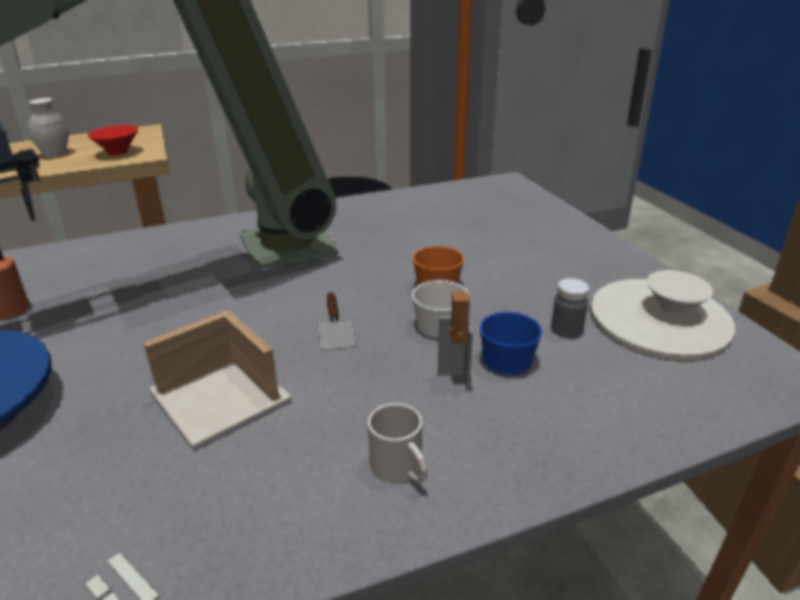

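Top view (800×600): the white wide pot is at (331,350). It matches "white, open, no handle", while the blue one at (292,254), the orange one at (290,445) and the mug at (470,155) do not. The square's orange-wood handle is at (357,227) with its steel below. The frame corner is at (598,362), opening up and to the right. The trimmer is at (455,400), the jar at (185,275). I'll measure and take one enlarged crop of the pot and square.

Run:
```python
from h import *
f=load('top'); W=cloud(f); im=f['pixels']
c=im[125:265,150:290,::-1]; cv2.imwrite('pics/crop1.png',np.hstack([cv2.resize(c,(400,400),interpolation=cv2.INTER_CUBIC),
 cv2.resize(load('scene')['pixels'][170:260,250:340,::-1],(400,400),interpolation=cv2.INTER_CUBIC)]))
hsv=cv2.cvtColor(im,cv2.COLOR_RGB2HSV)
def rect(P,name):
    r=cv2.minAreaRect(P[:,:2].astype(np.float32)); print(name,len(P),'z',np.percentile(P[:,2],[5,50,95]).round(1),'rect',np.round(r[0],1),np.round(r[1],1),round(r[2],1))
# handle
for n in('top','scene'):
    g=load(n); Wg=cloud(g)
    x,y,z=np.moveaxis(Wg,2,0)
    # around pot/square
    m=(z>155)&(z<185)&(abs(x-530)<120)&(abs(y-170)<120)
    if m.sum()>3: rect(Wg[m],n+' handle')
    m=(z>105)&(z<116)&(abs(y+130)<150)&(x>250)&(x<560)
    if m.sum()>3: rect(Wg[m],n+' boardtop')
    m=(z>8)&(z<115)&(Wg[...,0]>0)&(abs(x-550)<60)&(abs(y-150)<60)
    if m.sum()>3: rect(Wg[m],n+' square body')
# pot rim
gray=hsv[...,2]
for px in([331*.64,350*.64],[357*.64,227*.64],[598*.64,362*.64]):
    print(px,W[int(px[1]),int(px[0])].round(1), onplane(f,[px],0).round(1))
```

```text
top handle 162 z [158.4 169.2 171.6] rect [633.1 156.8] [26.2 26.1] 70.2
top boardtop 588 z [108.6 113.8 115.7] rect [ 518.2 -215.5] [121.7 102.7] 18.8
top square body 224 z [12.2 55.  93.3] rect [552.1 172.5] [ 61.8 127.6] 80.3
scene handle 94 z [157.3 168.1 170. ] rect [636.9 155.6] [25.5 27. ] 71.3
scene boardtop 322 z [105.8 113.1 115.8] rect [ 493.1 -197.8] [144.3  81.1] 60.0
scene square body 215 z [11.6 49.2 68.6] rect [553.1 165.8] [ 50.7 121.5] 81.6
[211.84, 224.0] [470.3 208.5   2.2] [[470.5 206.6   0. ]]
[228.48000000000002, 145.28] [632.4 157.8 170.5] [[676.4 170.    0. ]]
[382.72, 231.68] [ 454.2 -190.8  114.5] [[ 456.7 -231.1    0. ]]
```

View pics/crop1.png

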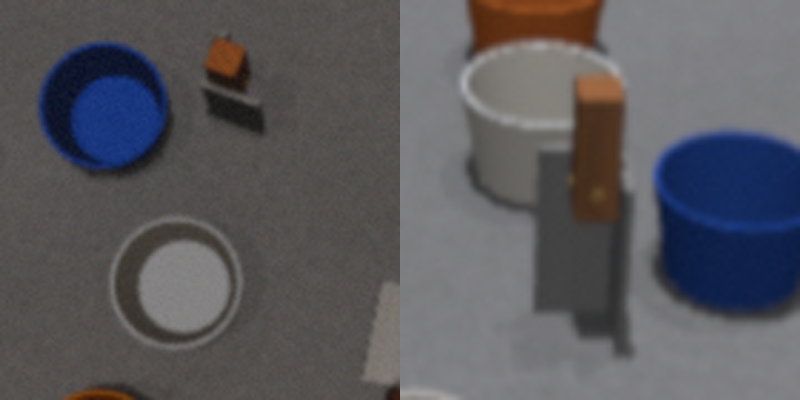

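The crop shows the white pot (no handle, wider than the mug) next to the blue and orange decoys. It also shows the square: handle inside the L, heel at the back left in the top view, one leg going right (−y) and the other going away (+x). That gives a square yaw of about −110°. Next I'll measure the pot rim, legs and boards.

Run:
```python
from h import *
for n in('top','scene'):
    f=load(n); W=cloud(f); x,y,z=np.moveaxis(W,2,0)
    # pot rim: white pts near rim height
    m=(z>62)&(z<76)&(abs(x-470)<75)&(abs(y-205)<75)
    hsv=cv2.cvtColor(f['pixels'],cv2.COLOR_RGB2HSV); m&=hsv[...,1]<90
    P=W[m][:,:2]; (c,r)=cv2.minEnclosingCircle(P.astype(np.float32)); print(n,'pot',m.sum(),np.round(c,1),round(r,1))
    A=np.c_[2*P,np.ones(len(P))]; s=np.linalg.lstsq(A,(P**2).sum(1),rcond=None)[0]; print('  lsq',s[:2].round(1),np.sqrt(s[2]+s[:2]@s[:2]).round(1))
    m=(z>112)&(z<126)&(abs(x-620)<60)&(abs(y-155)<60); print('  legs top',m.sum(), W[m][np.argmin(y[m])].round(1),W[m][np.argmax(y[m])].round(1),W[m][np.argmax(x[m])].round(1))
    # board tops: wood-coloured
    m=(z>109)&(z<119)&(x>400)&(x<640)&(y<-120)&(y>-330)
    P=W[m][:,:2]; yaw=np.radians(-71.2); ux=np.array([np.cos(yaw),np.sin(yaw)]); uy=np.array([-ux[1],ux[0]])
    c0=np.array([455,-192]); q=(P-c0)@np.c_[ux,uy]
    bx=q[(q[:,0]>25)&(abs(q[:,1])<25)]; by=q[(q[:,1]>25)&(abs(q[:,0])<25)]
    if n=='top':
      for b,i in((bx,0),(by,1)):
        k=np.polyfit(b[:,i],b[:,1-i],1); res=b[:,1-i]-np.polyval(k,b[:,i])
        print('  board','xy'[i],len(b),'slope deg',np.degrees(np.arctan(k[0])).round(2),'mid offset at 0',k[1].round(2),'half width',np.percentile(abs(res),95).round(1),'range',b[:,i].min().round(0),b[:,i].max().round(0))
    # bat
    m=(z>10)&(z<19)&(x>400)&(x<680)&(y<-100)&(y>-350)&(hsv[...,2]>120)
    if m.sum()>20:
        r=cv2.minAreaRect(W[m][:,:2].astype(np.float32)); print('  bat z',np.median(z[m]).round(1),np.round(r[0],1),np.round(r[1],1),r[2])
    print('  table z',np.nanmedian(z[(abs(x-450)<30)&(abs(y-50)<60)]).round(2))
```

```text
top pot 307 [467.5 200.1] 54.9
  lsq [468.1 199.6] 51.8
  legs top 88 [609.8 131.4 114.4] [622.1 179.5 118.9] [669.4 162.5 120. ]
  board x 326 slope deg 0.39 mid offset at 0 -0.97 half width 7.3 range 26.0 143.0
  board y 349 slope deg -0.31 mid offset at 0 -0.52 half width 7.5 range 25.0 141.0
  bat z 14.1 [ 532.7 -230.9] [170. 171.] 19.29893684387207
  table z 0.24
scene pot 159 [469.7 197.7] 57.0
  lsq [472.5 198.8] 52.4
  legs top 104 [614.8 130.4 118.5] [628.  178.2 117.8] [673.6 160.8 117.2]
  bat z 14.8 [ 536.9 -231.8] [174.  174.3] 18.432720184326172
  table z -0.54
```

Everything agrees with the given sizes:
- **Square handle:** (635,156), yaw −110°
- **Pot:** (469.5,199.5)
- **Corner:** about (464,−197), yaw −71°

Moving over the handle, closing along heading −20° (tool yaw 70°).

Request:
send_rows(
  motion=[
    [0.71,0.91,0.16,0,0,0.5,1],
    [0.71,0.91,0.16,0,0,0.5,1],
    [0.71,0.91,0.16,0,0,0.5,1],
    [0.71,0.91,0.16,0,0,0.5,1],
    [0.71,0.91,0.16,0,0,0.5,1],
    [0.71,0.91,0.16,0,0,0.5,1],
    [0.71,0.91,0.16,0,0,0.5,1],
    [0.71,0.91,0.16,0,0,0.5,1],
    [0.71,0.91,0.16,0,0,0.5,1],
    [0.71,0.91,0.16,0,0,0.5,1],
    [0.71,0.91,0.16,0,0,0.5,1],
  ],
)

```text
time_s: 1.48
ee_pos: [499.9, -101.1, 257.6]
ee_rot: [-180.0, 0.1, 44.7]
force: [-0.1, 0.4, 0.3]
gripper_width: 91.0
gripper_force: 0.0
```

Request:
send_rows(
  motion=[
    [0.27,0.514,0.0,0,0,0.424,1],
    [0.27,0.514,0.0,0,0,0.424,1],
    [0.27,0.514,0.0,0,0,0.424,1],
    [0.27,0.514,0.0,0,0,0.424,1],
    [0.27,0.514,0.0,0,0,0.424,1],
    [0.27,0.514,0.0,0,0,0.424,1],
    [0.27,0.514,0.0,0,0,0.424,1],
    [0.27,0.514,0.0,0,0,0.424,1],
  ],
)

```text
time_s: 2.48
ee_pos: [634.5, 153.3, 258.6]
ee_rot: [180.0, 0.0, 69.9]
force: [0.1, -0.1, 0.5]
gripper_width: 91.4
gripper_force: 0.0
```

Run:
```python
from h import *
from scipy.spatial.transform import Rotation as Ro
f=grab('wrist'); s=f['s']; print(s['ee_pos'],s['ee_rot'])
T=np.array(f['T_tool_cam']); Rw=Ro.from_euler('xyz',s['ee_rot'],degrees=True).as_matrix()
v,u=np.mgrid[:384,:512]
P=rays(f,np.c_[u.ravel(),v.ravel()])*f['depth'].reshape(-1,1)
W=((P@T[:3,:3].T+T[:3,3])@Rw.T+s['ee_pos']); W[f['depth'].ravel()==0]=np.nan
x,y,z=W.T
for lo,hi in((162,178),(112,124)):
    m=(z>lo)&(z<hi)&(abs(x-630)<70)&(abs(y-155)<50)
    if m.sum()>5:
        r=cv2.minAreaRect(W[m][:,:2].astype(np.float32)); print(lo,m.sum(),np.median(z[m]),r)
cv2.imwrite('pics/w1.png',f['pixels'][:,:,::-1])
```

```text
[634.46234962 153.32065446 258.58235402] [1.79986643e+02 3.08116532e-02 6.99025250e+01]
162 525 169.46506287205028 ((635.6349487304688, 158.04525756835938), (25.801742553710938, 25.01961898803711), 70.30448913574219)
112 262 119.46697613854616 ((639.4126586914062, 149.27383422851562), (49.52003479003906, 48.908172607421875), 70.40330505371094)
```

The wrist view agrees: handle at (635.6,158), yaw 70.3°, top at 169.5 mm. Descending and gripping.

Request:
send_rows(
  motion=[
    [0.002,0.009,-0.06,0,0,0.006,1],
    [0.002,0.009,-0.14,0,0,0.006,1],
    [0.002,0.009,-0.2,0,0,0.006,1],
    [0.002,0.009,-0.24,0,0,0.006,1],
    [0.002,0.009,-0.259,0,0,0.006,1],
    [0.002,0.009,-0.259,0,0,0.006,1],
    [0.002,0.009,-0.259,0,0,0.006,-1],
    [0.002,0.009,-0.259,0,0,0.006,-1],
    [0.002,0.009,-0.259,0,0,0.006,-1],
    [0.002,0.009,-0.259,0,0,0.006,-1],
    [0.002,0.009,-0.259,0,0,0.006,-1],
    [0.002,0.009,-0.259,0,0,0.006,-1],
    [0.002,0.009,-0.259,0,0,0.006,-1],
    [0.002,0.009,-0.259,0,0,0.006,-1],
  ],
  squeeze=45,
)

```text
time_s: 4.28
ee_pos: [636.0, 160.0, 128.7]
ee_rot: [180.0, -0.0, 70.4]
force: [0.2, 0.4, -0.2]
gripper_width: 25.4
gripper_force: 45.0
```

Request:
send_rows(
  motion=[
    [0,0,0.08,0,0,0,-1],
    [0,0,0.18,0,0,0,-1],
    [0,0,0.26,0,0,0,-1],
    [-0.1,0.03,0.26,0,0,0,-1],
    [-0.2,0.06,0.26,0,0,0,-1],
    [-0.28,0.08,0.26,0,0,0,-1],
    [-0.334,0.088,0.26,0,0,0,-1],
    [-0.334,0.088,0.26,0,0,0,-1],
    [-0.334,0.088,0.26,0,0,0,-1],
  ],
)

```text
time_s: 5.4
ee_pos: [469.3, 204.0, 258.5]
ee_rot: [180.0, 0.0, 70.4]
force: [0.3, -0.0, -2.3]
gripper_width: 25.3
gripper_force: 45.0
```

Run:
```python
from h import *
s=grab('scene')['s']; g=grab('top'); print(s['ee_pos'],s['ee_rot'],s['gripper_width'],s['force'])
cv2.imwrite('pics/p2.png',np.hstack([cv2.resize(load('scene')['pixels'][90:250,200:370,::-1],(400,400)),cv2.resize(g['pixels'][90:290,120:320,::-1],(400,400))]))
```

```text
[469.34606594 203.97575345 258.50793083] [1.79971372e+02 4.79853342e-03 7.03989709e+01] 25.338658812718204 [ 0.28923614 -0.00490363 -2.28490878]
```

View pics/p2.png

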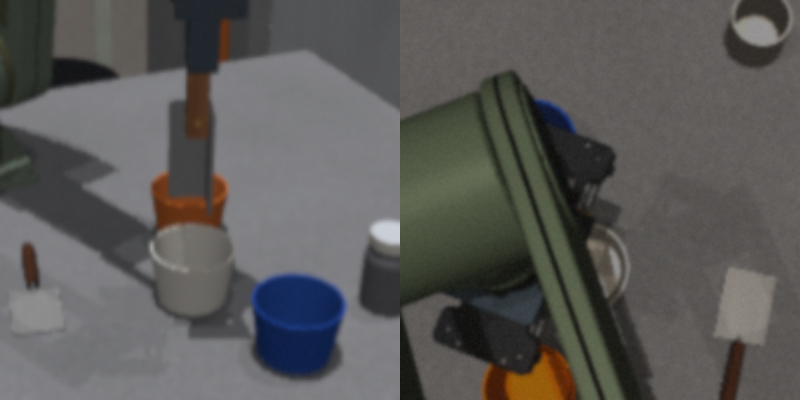

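The square (scene crop at (195,150)) hangs upright above the white pot (193,270). Dipping the foot to z≈33, about 37 mm below the rim, then lifting.

Request:
send_rows(
  motion=[
    [0,0,-0.06,0,0,0,-1],
    [0,0,-0.12,0,0,0,-1],
    [0,0,-0.16,0,0,0,-1],
    [0,0,-0.195,0,0,0,-1],
    [0,0,-0.195,0,0,0,-1],
    [0,0,-0.195,0,0,0,-1],
    [0,0,-0.195,0,0,0,-1],
    [0,0,-0.195,0,0,0,-1],
  ],
)

```text
time_s: 6.5
ee_pos: [469.3, 204.2, 161.8]
ee_rot: [179.9, -0.0, 70.4]
force: [-0.6, -0.3, -3.3]
gripper_width: 25.1
gripper_force: 45.0
```

Request:
send_rows(
  motion=[
    [0,0,0.06,0,0,0,-1],
    [0,0,0.12,0,0,0,-1],
    [0,0,0.2,0,0,0,-1],
    [0,0,0.22,0,0,0,-1],
    [0,0,0.22,0,0,0,-1],
  ],
)

```text
time_s: 7.12
ee_pos: [468.8, 204.0, 271.0]
ee_rot: [180.0, -0.0, 70.4]
force: [0.5, -0.2, -3.8]
gripper_width: 25.1
gripper_force: 45.0
```

Request:
send_rows(
  motion=[
    [0.01,-0.08,0,0,0,0.1,-1],
    [0.02,-0.2,0,0,0,0.2,-1],
    [0.03,-0.32,0,0,0,0.3,-1],
    [0.04,-0.44,0,0,0,0.4,-1],
    [0.05,-0.56,0,0,0,0.5,-1],
    [0.06,-0.67,0,0,0,0.6,-1],
    [0.065,-0.77,0,0,0,0.643,-1],
    [0.065,-0.82,0,0,0,0.643,-1],
    [0.065,-0.835,0,0,0,0.643,-1],
    [0.065,-0.835,0,0,0,0.643,-1],
    [0.065,-0.835,0,0,0,0.643,-1],
  ],
)

```text
time_s: 8.5
ee_pos: [501.3, -212.2, 270.9]
ee_rot: [-180.0, -0.1, 109.1]
force: [-0.1, 0.1, -2.4]
gripper_width: 25.1
gripper_force: 45.0
```

Run:
```python
from h import *
from scipy.spatial.transform import Rotation as Ro
f=grab('wrist'); s=f['s']; print(s['ee_pos'],s['ee_rot'],s['force'],s['gripper_width'])
g=grab('scene')
T=np.array(f['T_tool_cam']); Rw=Ro.from_euler('xyz',s['ee_rot'],degrees=True).as_matrix()
v,u=np.mgrid[:384,:512]
P=rays(f,np.c_[u.ravel(),v.ravel()])*f['depth'].reshape(-1,1)
W=((P@T[:3,:3].T+T[:3,3])@Rw.T+s['ee_pos']); W[f['depth'].ravel()==0]=np.nan
a=np.radians(-71); U=np.array([[np.cos(a),-np.sin(a)],[np.sin(a),np.cos(a)]])
z=W[:,2]; q=(W[:,:2]-[464,-196.8])@U
for i in(0,1):
    m=(z>110)&(z<119)&(q[:,i]>20)&(q[:,i]<140)&(abs(q[:,1-i]+7.5)<18); b=q[m]
    if len(b)>20:
        k=np.polyfit(b[:,i],b[:,1-i],1); print('board','xy'[i],len(b),np.degrees(np.arctan(k[0])).round(2),'inner at0',(k[1]+7.5).round(2),'inner edge pct',np.percentile(b[:,1-i],[2,98]).round(1),b[:,i].min(),b[:,i].max())
    else: print(len(b))
cv2.imwrite('pics/p3.png',np.hstack([cv2.resize(f['pixels'][:,:,::-1],(440,330)),cv2.resize(g['pixels'][100:300,50:250,::-1],(330,330))]))
```

```text
[ 501.32818212 -212.15783933  270.87057962] [-1.79990778e+02 -5.81517286e-02  1.09051911e+02] [-0.10332692  0.09771649 -2.43346977] 25.1280756100736
board x 413 -0.55 inner at0 1.19 inner edge pct [-14.    0.4] 20.313635258860355 76.43410797950268
board y 1029 -0.09 inner at0 0.35 inner edge pct [-14.5   0.2] 21.079446363682 136.1692309306778
```

View pics/p3.png

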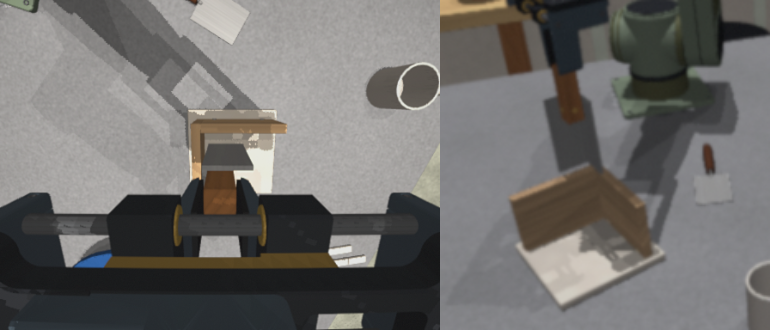

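The wrist picture shows the gripped square upright inside the boards' corner (steel at (225,157), board corner at (197,125)), parallel to both boards with about 11 mm of clearance. Descending to a foot height of about 15 mm above the bat.

Request:
send_rows(
  motion=[
    [0,0,-0.05,0,0,0,-1],
    [0,0,-0.1,0,0,0,-1],
    [0,0,-0.15,0,0,0,-1],
    [0,0,-0.19,0,0,0,-1],
    [0,0,-0.215,0,0,0,-1],
    [0,0,-0.226,0,0,0,-1],
    [0,0,-0.226,0,0,0,-1],
    [0,0,-0.226,0,0,0,-1],
  ],
  squeeze=60,
)

```text
time_s: 9.6
ee_pos: [502.0, -213.7, 159.0]
ee_rot: [179.9, 0.1, 109.0]
force: [-0.1, -0.1, -3.2]
gripper_width: 25.0
gripper_force: 60.0
```

Request:
send_rows(
  motion=[
    [-0.007,0.003,0,0,0,0,-1],
    [-0.014,0.007,0,0,0,0,-1],
    [-0.02,0.01,0,0,0,0,-1],
    [-0.023,0.011,0,0,0,0,-1],
    [-0.023,0.011,0,0,0,0,-1],
    [-0.023,0.011,0,0,0,0,-1],
  ],
)

```text
time_s: 10.35
ee_pos: [490.0, -208.0, 158.2]
ee_rot: [180.0, 0.0, 109.0]
force: [0.8, -0.8, -2.3]
gripper_width: 24.9
gripper_force: 60.0
```

Request:
send_rows(
  motion=[
    [-0.001,0.002,0,0,0,0,-1],
    [-0.0015,0.004,0,0,0,0,-1],
    [-0.002,0.006,0,0,0,0,-1],
    [-0.002,0.006,0,0,0,0,-1],
    [-0.002,0.006,0,0,0,0,-1],
  ],
)

```text
time_s: 10.98
ee_pos: [489.0, -205.0, 158.2]
ee_rot: [180.0, 0.0, 109.0]
force: [-0.5, -0.2, -2.2]
gripper_width: 24.9
gripper_force: 60.0
```

Request:
send_rows(
  motion=[
    [-0.002,-0.0005,0,0,0,0,-1],
    [-0.004,-0.001,0,0,0,0,-1],
    [-0.005,-0.002,0,0,0,0,-1],
    [-0.005,-0.002,0,0,0,0,-1],
    [-0.005,-0.002,0,0,0,0,-1],
  ],
)

```text
time_s: 11.6
ee_pos: [486.5, -206.0, 158.2]
ee_rot: [180.0, 0.0, 109.0]
force: [0.5, 0.0, -2.8]
gripper_width: 25.1
gripper_force: 60.0
```

Request:
send_rows(
  motion=[
    [-0.0005,0.0015,0,0,0,0,-1],
    [-0.001,0.003,0,0,0,0,-1],
    [-0.0013,0.0038,0,0,0,0,-1],
    [-0.0013,0.0038,0,0,0,0,-1],
    [-0.0013,0.0038,0,0,0,0,-1],
  ],
)

```text
time_s: 12.22
ee_pos: [486.0, -204.5, 158.4]
ee_rot: [180.0, 0.1, 109.0]
force: [-0.7, -2.1, -2.4]
gripper_width: 25.1
gripper_force: 60.0
```

Request:
send_rows(
  motion=[
    [-0.0015,-0.0005,0,0,0,0,-1],
    [-0.003,-0.001,0,0,0,0,-1],
    [-0.0038,-0.0013,0,0,0,0,-1],
    [-0.0038,-0.0013,0,0,0,0,-1],
    [-0.0038,-0.0013,0,0,0,0,-1],
  ],
)

```text
time_s: 12.85
ee_pos: [484.3, -204.8, 158.4]
ee_rot: [179.9, 0.0, 109.0]
force: [3.4, -2.2, -2.7]
gripper_width: 24.9
gripper_force: 60.0
```

Both boards are now in contact (about 3.2 N and 2.5 N). Pressing a little more.

Request:
send_rows(
  motion=[
    [-0.001,0.0006,0,0,0,0,-1],
    [-0.002,0.0012,0,0,0,0,-1],
    [-0.003,0.0014,0,0,0,0,-1],
    [-0.003,0.0014,0,0,0,0,-1],
    [-0.003,0.0014,0,0,0,0,-1],
    [-0.003,0.0014,0,0,0,0,-1],
    [-0.003,0.0014,0,0,0,0,-1],
    [-0.003,0.0014,0,0,0,0,-1],
  ],
)

```text
time_s: 13.85
ee_pos: [483.7, -204.3, 158.4]
ee_rot: [179.9, 0.1, 109.0]
force: [5.4, -2.4, -3.2]
gripper_width: 24.5
gripper_force: 60.1
```

Run:
```python
from h import *
f=grab('scene'); s=f['s']; print(s['ee_pos'],s['ee_rot'],s['force'],s['torque'],s['gripper_width'])
g=grab('wrist')
cv2.imwrite('pics/p4.png',np.hstack([cv2.resize(f['pixels'][160:290,85:215,::-1],(400,400),interpolation=cv2.INTER_CUBIC),cv2.resize(g['pixels'][100:260,170:330,::-1],(400,400),interpolation=cv2.INTER_CUBIC)]))
# handle tilt: wood-coloured handle above boards from depth
W=cloud(f); a=np.radians(-71); U=np.array([[np.cos(a),-np.sin(a)],[np.sin(a),np.cos(a)]])
Q=W.copy(); Q[...,:2]=(W[...,:2]-[464,-196.8])@U
for lo,hi in((35,55),(55,75),(75,95),(95,115),(120,135),(135,150)):
    m=(Q[...,2]>lo)&(Q[...,2]<hi)&(Q[...,0]>2)&(Q[...,0]<60)&(Q[...,1]>2)&(Q[...,1]<60); P=Q[m]
    if len(P)>8: print(lo,len(P),'med y of x-leg',np.median(P[(P[:,0]>35)&(P[:,1]<12)][:,1]).round(1),'med x of y-leg',np.median(P[(P[:,1]>35)&(P[:,0]<12)][:,0]).round(1),'max',np.percentile(P,97,axis=0).round(1))
```

```text
[ 483.68167653 -204.32033533  158.43285859] [1.79854449e+02 9.67459042e-02 1.08978857e+02] [ 5.3889283  -2.39065359 -3.1675642 ] [-0.71947173 -1.4940191   0.03788962] 24.492556244509046
35 157 med y of x-leg 5.6 med x of y-leg 7.1 max [52.7 51.7 54.4]
55 165 med y of x-leg 5.2 med x of y-leg 6.3 max [52.2 50.3 74.8]
75 157 med y of x-leg 4.5 med x of y-leg 6.0 max [51.1 50.9 94.5]
95 120 med y of x-leg 4.6 med x of y-leg 5.2 max [ 50.7  51.3 114.1]
120 121 med y of x-leg 4.1 med x of y-leg 5.3 max [ 49.2  50.7 134.4]
135 140 med y of x-leg 4.5 med x of y-leg 5.2 max [ 49.9  50.6 149.4]
```

View pics/p4.png

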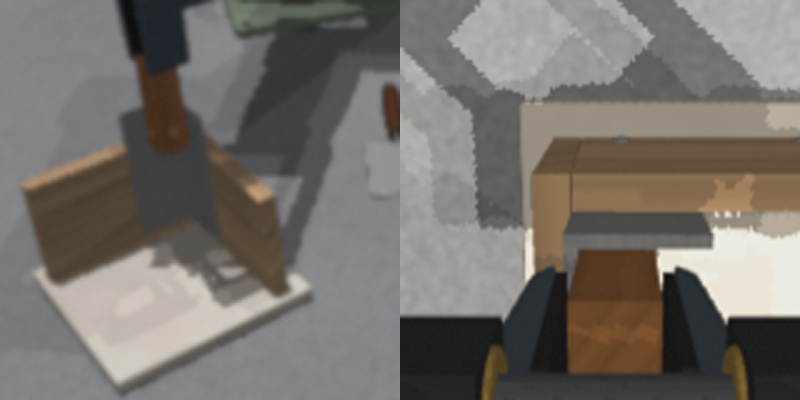

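The scene crop shows the square seated in the corner with its foot clear of the bat. The depth shows a slight slope on its faces, so I'll compare it with the boards themselves.

```bash
cat > tilt.py <<'E'
from h import *
f=load('scene')
W=cloud(f); a=np.radians(-71); U=np.array([[np.cos(a),-np.sin(a)],[np.sin(a),np.cos(a)]])
Q=W.copy(); Q[...,:2]=(W[...,:2]-[464,-196.8])@U; Q=Q.reshape(-1,3)
def fit(name,i,lo,hi,nlo,nhi,zlo,zhi):
    j=1-i; m=(Q[:,2]>zlo)&(Q[:,2]<zhi)&(Q[:,i]>lo)&(Q[:,i]<hi)&(Q[:,j]>nlo)&(Q[:,j]<nhi); P=Q[m]
    A=np.c_[P[:,2]-70,P[:,i]-40,np.ones(len(P))]
    for _ in range(4):
        k=np.linalg.lstsq(A,P[:,j],rcond=None)[0]; r=abs(P[:,j]-A@k); ok=r<max(1,2.5*np.median(r)); A,P=A[ok],P[ok]
    print(name,len(P),'dz mrad %.1f along mrad %.1f off@z70 %.2f'%(k[0]*1e3,k[1]*1e3,k[2]))
fit('board_x',0,60,128,-6,8,25,105); fit('sq xleg',0,8,46,-1,12,40,140)
fit('board_y',1,60,128,-6,8,25,105); fit('sq yleg',1,8,46,-1,12,40,140)
E
python3 tilt.py
```

```text
board_x 555 dz mrad 1.1 along mrad 2.4 off@z70 -0.29
sq xleg 309 dz mrad -21.2 along mrad -5.6 off@z70 5.32
board_y 211 dz mrad 4.1 along mrad 2.9 off@z70 0.16
sq yleg 124 dz mrad -18.3 along mrad -0.2 off@z70 6.61
```

The square leans about 22 mrad per axis with its top toward the corner, so it isn't flush at the foot. I'll tilt the tool back by about 2° so the foot swings into the corner, easing the top slightly.

Request:
send_rows(
  motion=[
    [0.0012,-0.0006,0,0.005,0.01,0,-1],
    [0.0024,-0.0012,0,0.01,0.02,0,-1],
    [0.0024,-0.0012,0,0.016,0.033,0,-1],
    [0.0024,-0.0012,0,0.016,0.033,0,-1],
    [0.0024,-0.0012,0,0.016,0.033,0,-1],
    [0.0024,-0.0012,0,0.016,0.033,0,-1],
  ],
)

```text
time_s: 14.7
ee_pos: [484.8, -204.9, 158.4]
ee_rot: [-178.6, -1.5, 109.0]
force: [6.0, -3.4, -3.1]
gripper_width: 25.1
gripper_force: 60.2
```

```bash
python3 -c "
from h import *
s=grab('scene')['s'];print(s['force'],s['torque'],s['ee_rot'])";python3 tilt.py
```

```text
[ 6.0264137  -3.43807128 -3.06126711] [-0.63099618 -1.79480939  0.03257163] [-178.58509311   -1.45590502  108.95638016]
board_x 570 dz mrad -7.8 along mrad -2.9 off@z70 -0.08
sq xleg 297 dz mrad 0.8 along mrad -30.8 off@z70 4.20
board_y 222 dz mrad 2.4 along mrad 5.2 off@z70 0.13
sq yleg 127 dz mrad 4.2 along mrad -1.2 off@z70 5.64
```

Now upright (slopes within noise), faces at about the 5 mm leg thickness, and roughly 5 N on each board. Letting it settle and re-checking once.

Request:
send_rows(
  motion=[
    [-0.001,0.0005,0,0,0,0,-1],
    [-0.001,0.0005,0,0,0,0,-1],
    [-0.001,0.0005,0,0,0,0,-1],
    [-0.001,0.0005,0,0,0,0,-1],
    [-0.001,0.0005,0,0,0,0,-1],
    [-0.001,0.0005,0,0,0,0,-1],
  ],
)

```text
time_s: 15.5
ee_pos: [484.6, -204.9, 158.4]
ee_rot: [-178.6, -1.4, 109.0]
force: [5.9, -2.9, -3.8]
gripper_width: 25.1
gripper_force: 60.2
```

```bash
for i in 1 2 3; do python3 -c "
from h import *
s=grab('scene')['s'];print(s['force'],s['ee_pos'],s['ee_rot'])";python3 tilt.py; done; python3 -c "
from h import *
f=grab('top');W=cloud(f);x,y,z=np.moveaxis(W,2,0)
m=(z>62)&(z<76)&(abs(x-470)<75)&(abs(y-205)<75)&(cv2.cvtColor(f['pixels'],cv2.COLOR_RGB2HSV)[...,1]<90)
print('pot',cv2.minEnclosingCircle(W[m][:,:2].astype(np.float32)))"
```

```text
[ 5.89400327 -2.909989   -3.81976421] [ 484.63351486 -204.88496921  158.4281658 ] [-178.6227096    -1.41122963  108.95798083]
board_x 583 dz mrad -2.9 along mrad 1.9 off@z70 -0.31
sq xleg 313 dz mrad 1.1 along mrad -24.6 off@z70 3.81
board_y 219 dz mrad 1.9 along mrad 3.8 off@z70 0.18
sq yleg 124 dz mrad 6.6 along mrad -10.9 off@z70 5.50
[ 6.68785631 -2.48091337 -4.05591251] [ 484.61313254 -204.88338816  158.41127231] [-178.61980383   -1.41379041  108.95419836]
board_x 610 dz mrad 0.6 along mrad -4.3 off@z70 0.05
sq xleg 295 dz mrad -7.4 along mrad 9.5 off@z70 4.62
board_y 224 dz mrad 0.7 along mrad 6.2 off@z70 0.02
sq yleg 129 dz mrad 1.7 along mrad 3.1 off@z70 5.66
[ 5.50741504 -3.25653654 -4.01320979] [ 484.60945536 -204.8969358   158.41333716] [-178.62200851   -1.41280844  108.9559129 ]
board_x 594 dz mrad -9.1 along mrad -3.2 off@z70 -0.19
sq xleg 288 dz mrad -6.7 along mrad 10.1 off@z70 4.64
board_y 214 dz mrad 0.2 along mrad 2.2 off@z70 0.22
sq yleg 117 dz mrad 7.9 along mrad 5.0 off@z70 5.63
pot ((467.75762939453125, 200.2644805908203), 55.06992721557617)
```

The square is flush and square to the boards within noise, with 4–5 N on each. The pot hasn't moved, so I'm handing in.

```bash
python3 -c "
from h import *
print(env.job_done())"
```

```text
the job is handed in; nothing more can be done
None
```

The job is handed in, with no verdict shown: the square was dipped about 37 mm below the white pot's rim and lifted out. It is still gripped and pressed into the frame corner at about 4–5 N on each board, upright within measurement noise, its foot about 15 mm above the bat; the pot has not moved, but I did not re-measure the mug, jar or trimming tool at the end.

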